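# Pour the head bolts from the cup into the parts bin

## Task

The five head bolts are in the metal cup that sits in the square steel holder, where only its rim can be got at. Lift the cup out, stand it with the bolts still in it on the open bench and let go, then take a fresh hold round its body and pour all the bolts into the parts bin from close above it. Finally stand the empty cup upright on the bench clear of the bin and the holder, without disturbing the other things on the bench.

Things in the scene. Friction and masses are not known exactly. Their poses are not given: they have to be found in the camera images.
- cup: plain straight round cup of bright metal, open at the top: 65 mm outer diameter (67 mm over the thin rolled rim), 100 mm high, wall 3 mm, floor 4 mm, 0.18 kg empty. Origin at the centre of its underside, z up out of its mouth. At the start it stands in the holder with its underside 7 mm above the bench, so that its top 33 mm stand out above the holder's walls
- cup_rim (a point): centre of the cup's mouth, on its axis, 100 mm above its underside. The bolts slide out only when the cup is tipped well past level (mouth about 40 degrees downwards), sometimes only after a shake
- holder: square dark steel cup holder, fixed to the bench: 125x125 mm foot plate 4 mm thick with a square open pocket on it, 84x84 mm outside, 78x78 mm inside, walls 3 mm, their top 74 mm above the bench. Origin at the centre of the underside, axes along the sides. The gap round the cup is too narrow for fingers.
- bolt0: head bolt: dark steel collar bolt, 40 mm long, collar 22 mm across and 10 mm high with the head, shank 12 mm; 0.05 kg. Origin at the centre of the head's face, z along the shank. Starts inside the cup, standing on its head
- bolt1: head bolt: dark steel collar bolt, 40 mm long, collar 22 mm across and 10 mm high with the head, shank 12 mm; 0.05 kg. Origin at the centre of the head's face, z along the shank. Starts inside the cup, standing on its head
- bolt2: head bolt: dark steel collar bolt, 40 mm long, collar 22 mm across and 10 mm high with the head, shank 12 mm; 0.05 kg. Origin at the centre of the head's face, z along the shank. Starts inside the cup, standing on its head
- bolt3: head bolt: dark steel collar bolt, 40 mm long, collar 22 mm across and 10 mm high with the head, shank 12 mm; 0.05 kg. Origin at the centre of the head's face, z along the shank. Starts inside the cup, standing on its head
- bolt4: head bolt: dark steel collar bolt, 40 mm long, collar 22 mm across and 10 mm high with the head, shank 12 mm; 0.05 kg. Origin at the centre of the head's face, z along the shank. Starts inside the cup, head up between the other four
- bin: the parts bin, loose on the bench: an open plastic stacking bin 108 mm (x) by 166 mm (y), 71 mm high, 0.3 kg; inside about 84x135 mm; its -y end slopes and is low in the middle (35 mm). Origin at the centre of the underside, z up. Bin and holder may change sides. A fixed lamp arm overhangs the left edge of the bench (y over 0.38, 0.2 to 0.6 m up): keep the wrist clear of it
- piston: bystander: a piston standing on its skirt, 70 mm across, 58 mm high, loose. Origin under its centre
- valve: bystander: an engine valve standing on its head, head 33 mm across, 109 mm high, loose, easily toppled. Origin under its centre
- tappet: bystander: a bucket tappet, 33 mm across, 26 mm high, loose. Origin under its centre

How it is judged:
On the way, in this order (a step that is already met when the one before it is completed fails the run):
1. the cup stands upright and let go on the open bench, clear of the holder and the bin, with all five bolts in it (angle between cup's own z axis and vertical below 0.1 rad and height (world z) of cup between -0.004 and 0.006 m and horizontal distance between cup and holder above 0.08 m and horizontal distance between cup and bin above 0.085 m and contact force between the fingers and cup below 0.05 N and horizontal distance between each of bolt0, bolt1, bolt2, bolt3, bolt4 and cup below 0.035 m and z of each of bolt0, bolt1, bolt2, bolt3, bolt4 in the frame of cup below 0.095 m), for 0.2 s.
2. the cup is tipped by more than 75 degrees with its mouth over the bin, the centre of the mouth less than 0.22 m above the bench (angle between cup's own z axis and vertical above 1.31 rad and height (world z) of cup_rim below 0.22 m and x of cup_rim in the frame of bin between -0.075 and 0.075 m and y of cup_rim in the frame of bin between -0.1 and 0.1 m), for 0.1 s.
At the end, for the whole second after the job is handed in: all five bolts lie at rest inside the bin (no bolt's head sticking out over its rim or ends), the bin stands upright within 0.1 rad, and the cup stands upright within 0.1 rad on the bench, at rest and let go, its axis more than 80 mm from the holder's centre and more than 85 mm from the bin's centre (x of bolt0 in the frame of bin between -0.05 and 0.05 m and y of bolt0 in the frame of bin between -0.08 and 0.08 m and z of bolt0 in the frame of bin between -0.005 and 0.066 m and x of bolt1 in the frame of bin between -0.05 and 0.05 m and y of bolt1 in the frame of bin between -0.08 and 0.08 m and z of bolt1 in the frame of bin between -0.005 and 0.066 m and x of bolt2 in the frame of bin between -0.05 and 0.05 m and y of bolt2 in the frame of bin between -0.08 and 0.08 m and z of bolt2 in the frame of bin between -0.005 and 0.066 m and x of bolt3 in the frame of bin between -0.05 and 0.05 m and y of bolt3 in the frame of bin between -0.08 and 0.08 m and z of bolt3 in the frame of bin between -0.005 and 0.066 m and x of bolt4 in the frame of bin between -0.05 and 0.05 m and y of bolt4 in the frame of bin between -0.08 and 0.08 m and z of bolt4 in the frame of bin between -0.005 and 0.066 m and angle between each of cup, bin's own z axis and vertical below 0.1 rad and height (world z) of cup between -0.004 and 0.006 m and horizontal distance between cup and holder above 0.08 m and horizontal distance between cup and bin above 0.085 m and contact force between the fingers and cup below 0.05 N and linear speed of cup below 0.02 m/s and linear speed of each of bolt0, bolt1, bolt2, bolt3, bolt4 below 0.05 m/s); the robot touches nothing.
It fails at once if the piston is moved by more than 25 mm or toppled (distance of piston from where it was at the start of the episode above 0.025 m or angle between piston's own z axis and vertical above 0.4 rad).
It fails at once if the valve is moved by more than 25 mm or toppled (distance of valve from where it was at the start of the episode above 0.025 m or angle between valve's own z axis and vertical above 0.4 rad).
It fails at once if the tappet is moved by more than 25 mm or toppled (distance of tappet from where it was at the start of the episode above 0.025 m or angle between tappet's own z axis and vertical above 0.4 rad).
It also fails if it takes over 67 s, if anything falls off the work surface, if the arm or the gripper's body presses on something with over 40 N, if the wrist force passes 120 N, or if a joint passes its speed limit or range.

## Robot

A 6-joint arm with a two-finger parallel gripper is mounted at the origin on the work surface; the furniture and walls round the work are solid. World frame = base frame: x ahead of the robot, y to its left, z up, the work surface at z = 0. Lengths are in m, angles in rad, forces in N, time in s.
With the tool pointing down it reaches from about 0.275 to 0.75 m from the base axis. Payload 10.2 kg.
Tool frame: the origin (TCP) lies at the very end of the fingers, on their centre line; the grasp point (between the pads) lies 19 mm behind it; z points along the fingers, y is the line along which they close (so a half turn about z gives the same grasp; the last joint's range is limited). The gripper opens to 85 mm and grips with 20 to 120 N. Pads are 22 mm wide; open, the fingers measure 114 mm over their backs; the gripper's body (76 mm by 85 mm) begins 54 mm behind the grasp point. The pads swing forward as they close: fully open they stand 13 mm farther back than shut.
Start: joints at [-1.543, 0.313, 1.498, -0, 1.331, -0.223], TCP at [0.13, -0.509, 0.231] pointing down, gripper open.
Joint ranges: [-2.94, 2.94], [-0.97, 2.17], [0.19, 2.56], [-1.23, 4.37], [0.02, 3.11], [-2.88, 2.88]. Speed limits (rad/s): [2.39, 2.39, 3.01, 3.14, 3.14, 3.14].

## Interface

Orientations are given as a rotation vector (axis times angle).
In Python, from workcell import arm gives the robot as it stands. The module is installed in compiled form; this text tells all that it offers.
- The arm moves only by the shell command python3 -m inch 'ROWS' [OPENING]. ROWS is JSON, a list of rows, each an object with "dp": the shift along the world's x, y, z in units of 40 mm (1.0 is 40 mm), a list of three; "turn": the turn, a rotation vector about the world's x, y, z in units of 6 degrees (1.0 is 6 degrees), a list of three. A call has 1 to 20 rows; each row is the pose to reach, as a shift and turn from the pose commanded when the call began; what a row does not reach only later rows make up. A row lasts 1/12 s, in which the tool goes at most 41.7 mm and 7.16 degrees, less where a joint would pass 70% of its speed; a pose out of reach is approached as far as the arm can. A call with a gripper value outside its range is refused whole. OPENING is the opening, from -1 (shut) to 1 (fully open), set as the call begins (- or left out, the last holds). The fingers move at their own pace and stop on an object; the grip force is fixed at half the most. Time passes only in rows, so rows that repeat a pose let the fingers close. It gives the time, the measured TCP pose, the force, the opening and the grip force at its end, in the units of the state.
- arm.read_state(): the state, without advancing time (a new reading comes with each control period).
- arm.snapshot(name): name is "side" or "top" or "wrist"; returns a dict with "pixels" (384x512x3 uint8, red, green, blue), "range_z" (384x512 float32, m along the optical axis (not along the pixel's ray), 0 where there is no reading), "fov_y" (degrees; the focal length in pixels is half the picture's height over the tangent of half this angle, whatever the lens; pixels are square), "cx", "cy" (the principal point, pixels), "k1" (the pictures are not rectified: a ray, as slopes to the right and down, at radius r is drawn at 1 + k1 r^2 times it, then the intrinsics apply), "position" and "orientation" of the camera in the world; the wrist camera has in their place "T_tool_cam" (4x4, takes a point from camera to tool coordinates, whose origin is the TCP and whose axes are the flange's). Camera axes: x right, y down, z forward; pixel columns grow to the right and rows downward; lengths in m; the calibration is good to about 2 mm. A picture is of the moment at which its call begins: read the wrist's pose just before it.
- arm.finish_job(): hands the job in; it is judged then, once.
The state is a dict: "clock": time; "joint_positions": joint angles; "dq": joint speeds; "effort": joint torques, N m; "eef_pos": TCP position; "ee_rot": TCP orientation; "force": force on the tool from outside, world axes, zero at the start; "wrist_torque": the same for the moment, N m; "gripper_width": finger opening in m; "grip_force": force on a finger pad.
Only numpy, scipy, OpenCV 4.12 (cv2) and the standard library are available. Lean on these libraries where they do the work, as an engineer would, in place of code of your own. Each camera call takes 0.05 s, during which the arm holds its last target. There are 200 camera calls.

## Working session

There is one attempt and no reset: what is moved stays moved. The work goes in short steps, Python scripts to look and compute and a shell command to move; the robot and the scene stay as the last step left them, time stands still between calls to the robot, and variables do not carry over. Pictures are saved under pics/ and viewed, at most 10 in all, crops included, and the job is handed in when it is done.

```bash
mkdir -p pics && cat > h.py <<'E'
import numpy as np, cv2
from workcell import arm
from scipy.spatial.transform import Rotation as R
def snap(n):
    s=arm.read_state(); d=arm.snapshot(n)
    if n=='wrist':
        T=np.eye(4); T[:3,:3]=R.from_rotvec(s['ee_rot']).as_matrix(); T[:3,3]=s['eef_pos']
        d['T']=T@np.array(d['T_tool_cam'])
    else:
        o=np.array(d['orientation']); T=np.eye(4)
        T[:3,:3]=o if o.shape==(3,3) else R.from_rotvec(o).as_matrix() if o.size==3 else R.from_quat(o).as_matrix()
        T[:3,3]=d['position']; d['T']=T
    return d
def cloud(d):
    h,w=d['range_z'].shape; f=h/2/np.tan(np.radians(d['fov_y'])/2)
    K=np.array([[f,0,d['cx']],[0,f,d['cy']],[0,0,1]])
    v,u=np.mgrid[:h,:w]
    p=cv2.undistortPoints(np.stack([u,v],-1).reshape(-1,1,2).astype(np.float64),K,np.array([d['k1'],0,0,0,0.])).reshape(h,w,2)
    z=d['range_z'][...,None]
    P=np.concatenate([p*z,z],-1)@d['T'][:3,:3].T+d['T'][:3,3]
    P[d['range_z']<=0]=np.nan
    return P
def save(d,name,crop=None):
    im=d['pixels'][...,::-1]
    if crop: 
        u0,v0,u1,v1,k=crop; im=cv2.resize(im[v0:v1,u0:u1],None,fx=k,fy=k,interpolation=cv2.INTER_CUBIC)
    cv2.imwrite('pics/'+name+'.png',im)
E
python3 - <<'E'
from h import *
print({k:np.round(v,3) for k,v in arm.read_state().items()})
for n in('top','side'):
    d=snap(n); save(d,n+'0'); P=cloud(d); np.save(n+'0.npy',P)
    print(n,d['position'],d['orientation'],d['fov_y'],d['k1'])
E
```

```text
{'clock': np.float64(0.0), 'joint_positions': array([-1.543,  0.313,  1.498, -0.   ,  1.331, -0.223]), 'dq': array([ 0.   ,  0.001, -0.   , -0.   , -0.   , -0.002]), 'effort': array([ 0.0000e+00, -4.1226e+01, -2.5974e+01, -0.0000e+00,  4.0000e-03,
       -0.0000e+00]), 'eef_pos': array([ 0.13 , -0.508,  0.231]), 'ee_rot': array([-3.116, -0.393, -0.   ]), 'force': array([-0.074, -0.92 , -0.546]), 'wrist_torque': array([0.036, 0.009, 0.029]), 'grip_force': np.float64(0.0), 'gripper_width': np.float64(0.086)}
top [ 0.33957215 -0.03059625  1.08309034] [-2.11675848  2.08183999 -0.10627863] 45.883384233504486 0.029517007496911524
side [1.15717022 0.37405564 0.60764765] [-1.26374364 -2.09440355  1.07471346] 48.494017461538895 -0.14425424793501984
```

View pics/top0.png

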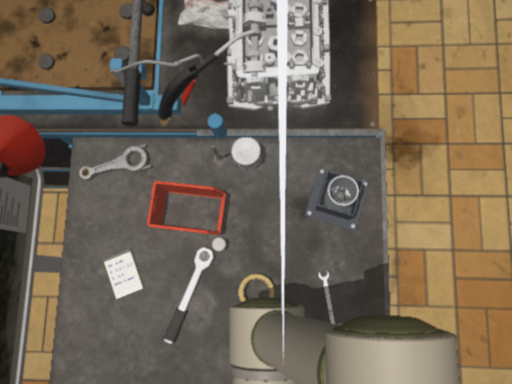

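View pics/side0.png

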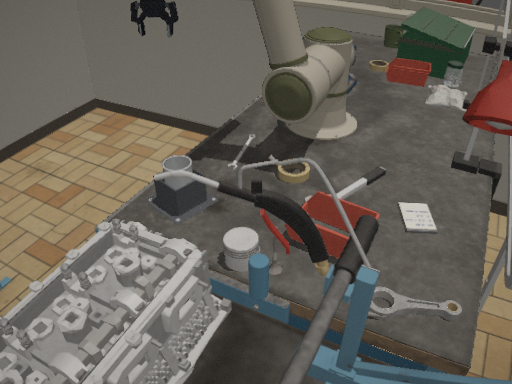

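The top picture shows the cup at about (343,190) in the holder (337,197), the bin at (187,208), the piston at (246,152), the valve at about (222,153) and the tappet at (219,244). A white line runs down u≈283, and the side view shows clutter beyond the front edge of the bench. I'll measure from depth next.

```bash
python3 - <<'E'
import numpy as np,cv2
P=np.load('top0.npy')
def at(u,v): return np.round(P[v,u],3)
print('white line',at(283,60),at(283,200),at(282,300))
print('bench',at(280,240),at(100,220),at(350,250),'edges',at(382,200),at(200,140))
Z=P[...,2]
def reg(u0,v0,u1,v1,z0,z1):
    Q=P[v0:v1,u0:u1].reshape(-1,3); Q=Q[(Q[:,2]>z0)&(Q[:,2]<z1)]; 
    r=cv2.minAreaRect((Q[:,:2]*1000).astype(np.float32)); print((u0,v0),z0,len(Q),'zmax',Q[:,2].max().round(3),'rect c,size,ang',np.round(r[0],1),np.round(r[1],1),round(r[2],1),'med',np.median(Q,0).round(3)); return Q
print('cup');Q=reg(320,168,370,212,.085,.13)
(c,r)=cv2.minEnclosingCircle((Q[:,:2]*1000).astype(np.float32));print(c,r)
print('holder');reg(300,160,375,235,.06,.085);
print('bin');reg(140,175,232,240,.05,.1); reg(140,175,232,240,.015,.1)
print('piston');reg(228,135,265,170,.04,.08)
print('valve');reg(205,138,231,168,.02,.15); reg(205,138,231,168,.004,.02)
print('tappet');reg(210,235,229,252,.015,.05)
print('other high'); 
m=(Z>.12)&(Z<.9)&(P[...,0]>.25); 
n,l,s,ce=cv2.connectedComponentsWithStats(m.astype(np.uint8))
for i in range(1,n):
    if s[i,4]>30: q=P[l==i]; print(s[i],q.min(0).round(3),q.max(0).round(3))
E
```

```text
white line [nan nan nan] [nan nan nan] [nan nan nan]
bench [ 0.431 -0.013 -0.   ] [0.473 0.428 0.003] [ 0.41  -0.177  0.004] edges [ 0.53  -0.253  0.003] [0.676 0.189 0.006]
cup
(320, 168) 0.085 270 zmax 0.112 rect c,size,ang [ 531.5 -149.5] [64.6 65.4] 87.3 med [ 0.537 -0.152  0.107]
(531.60888671875, -149.33151245117188) 33.14168930053711
holder
(300, 160) 0.06 400 zmax 0.085 rect c,size,ang [ 531.9 -147.6] [83.9 84.7] 73.7 med [ 0.528 -0.148  0.074]
bin
(140, 175) 0.05 742 zmax 0.077 rect c,size,ang [497.7 207.7] [156.5 108.7] 84.1 med [0.527 0.243 0.069]
(140, 175) 0.015 1356 zmax 0.077 rect c,size,ang [493.4 199.9] [173.4 115.2] 83.6 med [0.526 0.238 0.054]
piston
(228, 135) 0.04 684 zmax 0.065 rect c,size,ang [632.8  68.7] [67.4 66.8] 60.4 med [0.632 0.068 0.058]
valve
(205, 138) 0.02 45 zmax 0.111 rect c,size,ang [628.1 138. ] [6.3 7.8] 66.4 med [0.626 0.137 0.069]
(205, 138) 0.004 435 zmax 0.019 rect c,size,ang [644.7 144.2] [76.2 63. ] 1.6 med [0.641 0.141 0.006]
tappet
(210, 235) 0.015 166 zmax 0.033 rect c,size,ang [415.9 132.1] [37.6 30.5] 89.8 med [0.417 0.129 0.026]
other high
[ 110    0  169  127 7454] [ 0.65  -0.006  0.12 ] [0.978 0.343 0.331]
[ 287    0   37   86 2594] [ 0.766 -0.104  0.12 ] [ 0.976 -0.024  0.173]
[  0  78  31  10 211] [0.765 0.569 0.12 ] [0.781 0.631 0.145]
[   0  115   45  205 5983] [0.25  0.387 0.12 ] [0.601 0.542 0.455]
[ 230  298   53   48 1855] [ 0.25  -0.025  0.189] [0.304 0.074 0.437]
[  284   299   176    85 10247] [ 0.25  -0.185  0.182] [ 0.307 -0.026  0.682]
```

```bash
python3 - <<'E'
import numpy as np,cv2
P=np.load('side0.npy')
def at(u,v): return np.round(P[v,u],3)
for n,p in dict(hose1=(290,165),hose2=(350,220),tool=(290,215),valve=(275,240),valvehead=(275,268),piston=(240,240),blue=(258,270),bar=(360,240),lamp=(500,100),cup=(177,165)).items(): print(n,at(*p))
im=cv2.imread('pics/side0.png'); cv2.imwrite('pics/side0c.png',cv2.resize(im[140:330,130:400],None,fx=2.9,fy=2.9,interpolation=cv2.INTER_CUBIC))
E
```

```text
hose1 [0.29  0.023 0.014]
hose2 [0.456 0.234 0.034]
tool [0.727 0.204 0.232]
valve [0.632 0.141 0.081]
valvehead [0.634 0.144 0.011]
piston [0.639 0.071 0.057]
blue [0.714 0.148 0.083]
bar [0.711 0.303 0.214]
lamp [0.578 0.429 0.398]
cup [ 0.511 -0.166  0.084]
```

View pics/side0c.png

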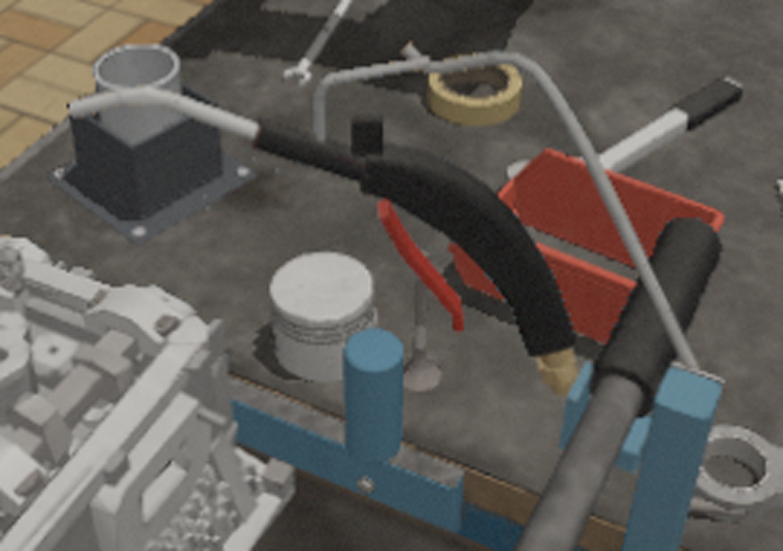

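```bash
python3 -m inch '[{"dp":[0.4,0.36,0],"turn":[0,0,0]},{"dp":[1.2,1.05,0],"turn":[0,0,-0.3]},{"dp":[2,1.8,0],"turn":[0,0,-0.6]},{"dp":[2.7,2.4,0],"turn":[0,0,-0.9]},{"dp":[3.4,3,0],"turn":[0,0,-1.1]},{"dp":[4.1,3.7,0],"turn":[0,0,-1.3]},{"dp":[4.8,4.3,0],"turn":[0,0,-1.5]},{"dp":[5.5,4.9,0],"turn":[0,0,-1.7]},{"dp":[6.2,5.5,0],"turn":[0,0,-1.9]},{"dp":[6.9,6.2,0],"turn":[0,0,-2.1]},{"dp":[7.6,6.8,0],"turn":[0,0,-2.3]},{"dp":[8.3,7.4,0],"turn":[0,0,-2.4]},{"dp":[9,8,0],"turn":[0,0,-2.4]},{"dp":[9.6,8.6,0],"turn":[0,0,-2.4]},{"dp":[10,8.98,0],"turn":[0,0,-2.4]},{"dp":[10.05,8.98,0],"turn":[0,0,-2.4]},{"dp":[10.05,8.98,0],"turn":[0,0,-2.4]},{"dp":[10.05,8.98,0],"turn":[0,0,-2.4]}]' 1
python3 - <<'E'
from h import *
s=arm.read_state(); print({k:np.round(s[k],4).tolist() for k in('clock','joint_positions','eef_pos','ee_rot','force','gripper_width')})
d=snap('wrist'); save(d,'w0'); P=cloud(d); np.save('w0.npy',P); print('T',d['T_tool_cam'])
m=(P[...,2]>.095)&(P[...,2]<.13)
Q=P[m]; print(len(Q),Q.min(0),Q.max(0)); print(cv2.minEnclosingCircle((Q[:,:2]*1000).astype(np.float32)))
E
```

```text
clock: 1.6
eef_pos: [0.5318, -0.1498, 0.231]
ee_rot: [-3.142, 0.001, 0.001]
force: [-0.4, -0.5, -0.3]
gripper_width: 0.0856
grip_force: 0.0
{'clock': 1.6, 'joint_positions': [-0.4865, 0.3744, 1.413, -0.0003, 1.3549, 1.0851], 'eef_pos': [0.5318, -0.1498, 0.231], 'ee_rot': [-3.1415, 0.0012, 0.0012], 'force': [-0.4066, -0.4595, -0.3491], 'gripper_width': 0.0856}
T [[ 4.87018654e-04 -9.53521815e-01 -3.01323598e-01  7.62287024e-02]
 [ 9.99999447e-01  7.45403558e-04 -7.42524549e-04  1.82370826e-04]
 [ 9.32621038e-04 -3.01323070e-01  9.53521650e-01 -1.41980210e-01]
 [ 0.00000000e+00  0.00000000e+00  0.00000000e+00  1.00000000e+00]]
1110 [ 0.49983041 -0.18182296  0.09512569] [ 0.56517048 -0.11609375  0.10874318]
((532.2188720703125, -149.37867736816406), 33.29676818847656)
```

View pics/w0.png

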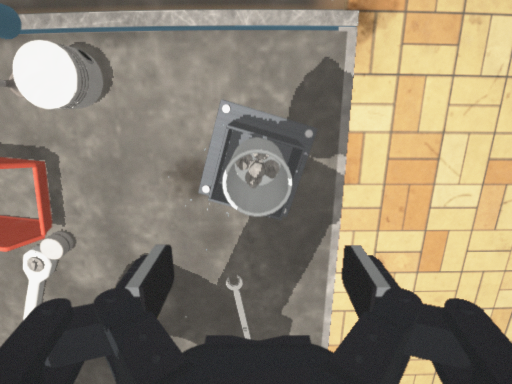

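The wrist view shows the cup rim at about (257,182), standing in the holder with the bolts inside. The fit puts the cup at (0.532, -0.149), right under the tool, so I'll descend and grip the rim.

```bash
python3 -m inch '[{"dp":[0,0,-0.4],"turn":[0,0,0]},{"dp":[0,0,-0.9],"turn":[0,0,0]},{"dp":[0,0,-1.4],"turn":[0,0,0]},{"dp":[0,0,-1.9],"turn":[0,0,0]},{"dp":[0,0,-2.4],"turn":[0,0,0]},{"dp":[0,0,-2.8],"turn":[0,0,0]},{"dp":[0,0,-3.2],"turn":[0,0,0]},{"dp":[0,0,-3.5],"turn":[0,0,0]},{"dp":[0,0,-3.7],"turn":[0,0,0]},{"dp":[0,0,-3.78],"turn":[0,0,0]},{"dp":[0,0,-3.78],"turn":[0,0,0]},{"dp":[0,0,-3.78],"turn":[0,0,0]}]' 1 && python3 -m inch '[{"dp":[0,0,0],"turn":[0,0,0]},{"dp":[0,0,0],"turn":[0,0,0]},{"dp":[0,0,0],"turn":[0,0,0]},{"dp":[0,0,0],"turn":[0,0,0]},{"dp":[0,0,0],"turn":[0,0,0]},{"dp":[0,0,0],"turn":[0,0,0]},{"dp":[0,0,0],"turn":[0,0,0]},{"dp":[0,0,0],"turn":[0,0,0]},{"dp":[0,0,0],"turn":[0,0,0]},{"dp":[0,0,0],"turn":[0,0,0]}]' -1
python3 -c "
from h import *;s=arm.read_state();print(np.round(s['joint_positions'],4).tolist())"
```

```text
clock: 2.65
eef_pos: [0.5324, -0.1498, 0.0808]
ee_rot: [3.141, -0.002, 0.001]
force: [0.3, -0.1, 0.1]
gripper_width: 0.0853
grip_force: 0.0
clock: 3.48
eef_pos: [0.5327, -0.1494, 0.0812]
ee_rot: [3.141, -0.001, 0.002]
force: [-1.6, 1.5, 6.9]
gripper_width: 0.0622
grip_force: 66.7
[-0.4853, 0.5337, 1.5923, 0.0002, 1.014, 1.0858]
```

```bash
python3 -m inch '[{"dp":[0,0,0.1],"turn":[0,0,0]},{"dp":[0,0,0.3],"turn":[0,0,0]},{"dp":[0,0,0.6],"turn":[0,0,0]},{"dp":[0,0,0.9],"turn":[0,0,0]},{"dp":[0,0,1.2],"turn":[0,0,0]},{"dp":[0,0,1.5],"turn":[0,0,0]},{"dp":[0,0,1.8],"turn":[0,0,0]},{"dp":[0,0,2.1],"turn":[0,0,0]},{"dp":[0,0,2.3],"turn":[0,0,0]},{"dp":[0,0,2.4],"turn":[0,0,0]},{"dp":[0,0,2.4],"turn":[0,0,0]}]'
python3 - <<'E'
from h import *
s=arm.read_state(); print(np.round(s['joint_positions'],4).tolist())
d=snap('side'); save(d,'s1',(110,60,310,220,3))
E
```

```text
clock: 4.4
eef_pos: [0.5325, -0.1495, 0.1768]
ee_rot: [3.141, -0.001, 0.002]
force: [-0.2, -0.2, -4.3]
gripper_width: 0.0621
grip_force: 66.7
[-0.4855, 0.4199, 1.4926, 0.0, 1.228, 1.0858]
```

View pics/s1.png

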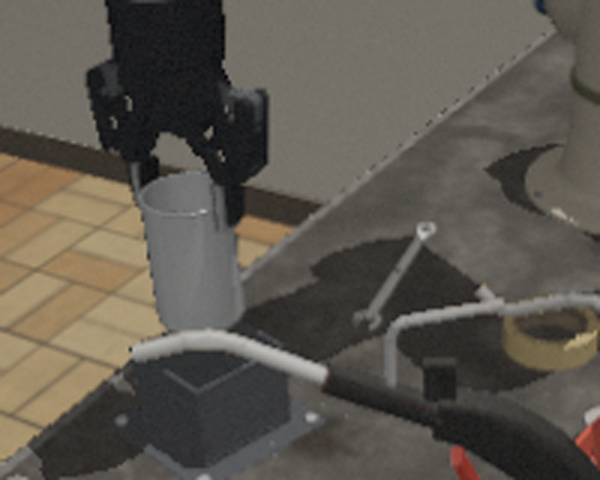

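The cup hangs level about 30 mm above the holder, at roughly (190,250) in the crop. I'll carry it to open bench at (0.48, -0.01) and set it down.

```bash
python3 -m inch '[{"dp":[-0.1,0.3,0.1],"turn":[0,0,0]},{"dp":[-0.3,0.7,0.1],"turn":[0,0,0]},{"dp":[-0.5,1.2,0.1],"turn":[0,0,0]},{"dp":[-0.7,1.7,0.1],"turn":[0,0,0]},{"dp":[-0.9,2.2,0.1],"turn":[0,0,0]},{"dp":[-1.1,2.6,0],"turn":[0,0,0]},{"dp":[-1.2,3,-0.3],"turn":[0,0,0]},{"dp":[-1.3,3.3,-0.7],"turn":[0,0,0]},{"dp":[-1.3,3.5,-1.1],"turn":[0,0,0]},{"dp":[-1.3,3.5,-1.5],"turn":[0,0,0]},{"dp":[-1.3,3.5,-1.9],"turn":[0,0,0]},{"dp":[-1.3,3.5,-2.2],"turn":[0,0,0]},{"dp":[-1.3,3.5,-2.4],"turn":[0,0,0]},{"dp":[-1.3,3.5,-2.5],"turn":[0,0,0]},{"dp":[-1.3,3.5,-2.54],"turn":[0,0,0]},{"dp":[-1.3,3.5,-2.56],"turn":[0,0,0]},{"dp":[-1.3,3.5,-2.57],"turn":[0,0,0]},{"dp":[-1.3,3.5,-2.57],"turn":[0,0,0]}]'
python3 - <<'E'
from h import *
from scipy.optimize import least_squares
s=arm.read_state(); print(np.round(s['joint_positions'],4).tolist())
D=[([0.313,1.498],[.13,-.508,.231]),([.3744,1.413],[.5318,-.1498,.231]),([.5337,1.5923],[.5327,-.1494,.0812]),([.4199,1.4926],[.5325,-.1495,.1768]),(s['joint_positions'][1:3],s['eef_pos'])]
def f(p):
    a0,L1,A,B,h=p; o=[]
    for (q2,q3),x in D:
        r=np.sqrt(x[0]**2+x[1]**2-.116**2)
        o+=[a0+L1*np.sin(q2)+A*np.sin(q2+q3)+B*np.cos(q2+q3)-r,h+L1*np.cos(q2)+A*np.cos(q2+q3)-B*np.sin(q2+q3)-x[2]]
    o+=[.02*p[0],.02*p[3]]
    return o
r=least_squares(f,[0,.4,.4,0,-.1]);print(r.x.round(4),np.abs(r.fun).max())
E
```

```text
clock: 5.95
eef_pos: [0.4806, -0.0092, 0.0743]
ee_rot: [-3.142, 0.001, -0.002]
force: [-2.6, 2.8, 4.9]
gripper_width: 0.0621
grip_force: 67.8
[-0.2638, 0.4114, 1.8176, 0.0005, 0.9113, 1.3073]
[-0.0005  0.4414  0.3967  0.038  -0.0576] 0.0007598594298459626
```

```bash
python3 -m inch '[{"dp":[0,0,0],"turn":[0,0,0]},{"dp":[0,0,0],"turn":[0,0,0]},{"dp":[0,0,0],"turn":[0,0,0]},{"dp":[0,0,0],"turn":[0,0,0]},{"dp":[0,0,0],"turn":[0,0,0]},{"dp":[0,0,0],"turn":[0,0,0]},{"dp":[0,0,0],"turn":[0,0,0]},{"dp":[0,0,0.3],"turn":[0,0,0]},{"dp":[0,0,0.8],"turn":[0,0,0]},{"dp":[0,0,1.5],"turn":[0,0,0]},{"dp":[0,0,2.3],"turn":[0,0,0]},{"dp":[0,0,3.1],"turn":[0,0,0]},{"dp":[0,0,3.7],"turn":[0,0,0]},{"dp":[0,0,4],"turn":[0,0,0]},{"dp":[0,0,4],"turn":[0,0,0]}]' 1
python3 -m inch '[{"dp":[-0.3,-0.3,0],"turn":[0,-0.7,0]},{"dp":[-0.7,-0.7,0],"turn":[0,-1.4,0]},{"dp":[-1,-1,0],"turn":[0.7,-2.1,0]},{"dp":[-1.2,-1.2,0],"turn":[1.4,-2.8,0]},{"dp":[-1.2,-1.2,0],"turn":[2,-3,0]},{"dp":[-1.2,-1.2,0],"turn":[2,-3,0]},{"dp":[-1.2,-1.2,0],"turn":[2,-3,0]}]'
python3 - <<'E'
from h import *
s=arm.read_state(); print({k:np.round(s[k],4).tolist() for k in('joint_positions','eef_pos','ee_rot')})
q=s['joint_positions']; Rz=lambda a:R.from_euler('z',a); Ry=lambda a:R.from_euler('y',a)
Rm=R.from_rotvec(s['ee_rot'])
for sg in(1,-1):
    M=Rz(q[0])*Ry(q[1]+q[2])*Rz(sg*q[3])*Ry(q[4])*Rz(q[5]+np.pi/2); print(sg,(M.inv()*Rm).magnitude())
c=q[1]+q[2]
for Lt in np.arange(.16,.42,.02):
    w=np.array([.4414*np.sin(q[1])+.3967*np.sin(c)+.038*np.cos(c),.116,-.0576+Lt+.4414*np.cos(q[1])+.3967*np.cos(c)-.038*np.sin(c)])
    p=Rz(q[0]).apply(w)+Lt*Rm.as_matrix()[:,2]; print(round(Lt,2),(p-s['eef_pos']).round(4))
E
```

```text
clock: 7.2
eef_pos: [0.4813, -0.0096, 0.2359]
ee_rot: [3.14, -0.001, 0.008]
force: [-0.8, -0.8, 0.4]
gripper_width: 0.0856
grip_force: 0.0
clock: 7.78
eef_pos: [0.4319, -0.058, 0.2325]
ee_rot: [-2.898, 0.005, -0.458]
force: [-0.5, 0.3, -0.3]
gripper_width: 0.0854
grip_force: 0.0
{'joint_positions': [-0.6199, -0.0215, 1.9343, 0.3901, 1.1207, 0.8016], 'eef_pos': [0.4319, -0.058, 0.2325], 'ee_rot': [-2.8983, 0.0045, -0.4577]}
1 3.678413129472513e-16
-1 0.7802925325079868
0.16 [-0.0296 -0.0193 -0.0065]
0.18 [-0.0235 -0.0153 -0.0051]
0.2 [-0.0174 -0.0112 -0.0037]
0.22 [-0.0113 -0.0071 -0.0023]
0.24 [-0.0052 -0.0031 -0.001 ]
0.26 [0.0009 0.001  0.0004]
0.28 [0.007  0.005  0.0018]
0.3 [0.0131 0.0091 0.0032]
0.32 [0.0192 0.0132 0.0046]
0.34 [0.0253 0.0172 0.006 ]
0.36 [0.0314 0.0213 0.0074]
0.38 [0.0375 0.0253 0.0088]
0.4 [0.0436 0.0294 0.0102]
```

```bash
cat > ik.py <<'E'
from h import *
from scipy.optimize import least_squares
Rz=lambda a:R.from_euler('z',a); Ry=lambda a:R.from_euler('y',a)
L=.256
def fk(q):
    c=q[1]+q[2]
    w=np.array([.4414*np.sin(q[1])+.3967*np.sin(c)+.038*np.cos(c),.116,-.0576+L+.4414*np.cos(q[1])+.3967*np.cos(c)-.038*np.sin(c)])
    M=Rz(q[0])*Ry(c)*Rz(q[3])*Ry(q[4])*Rz(q[5]+np.pi/2)
    return Rz(q[0]).apply(w)+L*M.as_matrix()[:,2],M
lo=np.array([-2.94,-.97,.19,-1.23,.02,-2.88]);hi=np.array([2.94,2.17,2.56,4.37,3.11,2.88])
def ik(p,M,q0):
    def f(q):
        a,b=fk(q); return np.r_[(a-p)*3,(b.inv()*M).as_rotvec()]
    r=least_squares(f,np.clip(q0,lo+1e-3,hi-1e-3),bounds=(lo,hi)); return r.x,np.abs(r.fun).max()
def tool(az,tilt,roll=0): # deg; az of tool, tilt below level, roll about az axis (right-hand)
    ax=np.array([np.cos(np.radians(az)),np.sin(np.radians(az)),0])
    M0=Rz(np.radians(az))*Ry(-np.radians(90-tilt))*R.from_rotvec([np.pi,0,0])
    return R.from_rotvec(np.radians(roll)*ax)*M0
E
python3 - <<'E'
from ik import *
d=snap('top'); P=cloud(d); save(d,'t2')
m=(P[...,2]>.085)&(P[...,2]<.12)&(abs(P[...,0]-.48)<.06)&(abs(P[...,1]+.01)<.06)
Q=P[m]; print('cup top',len(Q),cv2.minEnclosingCircle((Q[:,:2]*1000).astype(np.float32)) if len(Q)>5 else '')
q0=arm.read_state()['joint_positions']
C=np.array([.481,-.010,.06]); B=np.array([.497,.203])
for az in(15,30,45,60):
  for tilt in(15,25):
    M=tool(az,tilt); z=M.as_matrix()[:,2]
    qp,e0=ik(C-.12*z+.019*z,M,q0); qg,e=ik(C+.019*z,M,qp)
    print(az,tilt,'pre',qp.round(2),round(e0,4),'grasp',qg.round(2),round(e,4))
    q=qg
    for roll in range(0,-141,-10):
        M2=tool(az,tilt,roll); zz=M2.as_matrix()[:,2]
        up=R.from_rotvec(np.radians(roll)*np.array([np.cos(np.radians(az)),np.sin(np.radians(az)),0])).apply([0,0,1])
        G=np.r_[B,.16]-.03*np.r_[up[:2],0]
        q,e=ik(G+.019*zz,M2,q)
        if roll in(0,-90,-130,-140): print('   ',roll,q.round(2),round(e,4))
E
```

```text
cup top 172 ((480.301513671875, -9.865715026855469), 33.516876220703125)
15 15 pre [-1.18  0.73  2.56  1.66  1.33 -1.7 ] 0.0887 grasp [-0.71  0.77  2.44  2.19  1.35 -1.63] 0.0
    0 [ 0.1   0.41  2.35  2.94  0.93 -1.49] 0.0
    -90 [ 0.06  0.59  2.37  3.12  1.38 -2.88] 0.2562
    -130 [-0.27 -0.09  2.37  2.13  0.67 -2.88] 0.4447
    -140 [-0.25 -0.17  2.35  1.97  0.58 -2.88] 0.505
15 25 pre [-1.06  0.34  2.56  1.64  1.08 -1.28] 0.0792 grasp [-0.66  0.62  2.43  2.18  1.08 -1.48] 0.0
    0 [ 0.11  0.3   2.3   2.89  0.6  -1.43] 0.0
    -90 [ 0.24  0.78  2.34  3.51  1.61 -2.88] 0.2716
    -130 [ 0.29  1.38  2.5   4.05  2.61 -2.88] 0.5797
    -140 [ 0.03  1.59  2.56  4.23  3.06 -2.88] 0.6505
30 15 pre [-1.25  0.65  2.49  1.37  1.31 -1.57] 0.0 grasp [-0.8   0.76  2.33  1.8   1.3  -1.52] 0.0
    0 [-0.09  0.41  2.35  2.42  1.01 -1.31] 0.0
    -90 [-0.09  0.49  2.35  2.69  1.23 -2.88] 0.1262
    -130 [-0.27  0.07  2.29  2.04  0.86 -2.88] 0.3571
    -140 [-0.26 -0.02  2.27  1.9   0.78 -2.88] 0.4287
30 25 pre [-1.16  0.4   2.48  1.34  1.18 -1.29] 0.0 grasp [-0.75  0.62  2.33  1.77  1.09 -1.36]
[... 748 characters left out ...]
.25  2.04  1.07 -2.88] 0.3442
    -140 [-0.32  0.08  2.24  1.92  1.02 -2.88] 0.4123
60 15 pre [-1.05  0.72  1.99  0.99  1.54 -1.21] 0.0 grasp [-0.8   0.79  2.02  1.23  1.41 -1.25] 0.0
    0 [-0.3   0.49  2.15  1.64  1.23 -1.05] 0.0
    -90 [-0.28  0.63  2.22  2.06  1.43 -2.88] 0.0065
    -130 [-0.31  0.42  2.04  1.76  1.31 -2.88] 0.273
    -140 [-0.3   0.36  2.    1.68  1.27 -2.88] 0.3325
60 25 pre [-1.01  0.58  2.02  0.94  1.43 -1.08] 0.0 grasp [-0.76  0.69  2.04  1.18  1.26 -1.15] 0.0
    0 [-0.26  0.4   2.12  1.51  1.07 -0.87] 0.0
    -90 [-0.21  0.58  2.27  2.27  1.35 -2.88] 0.0385
    -130 [-0.31  0.38  2.11  1.91  1.29 -2.88] 0.3133
    -140 [-0.32  0.32  2.08  1.82  1.27 -2.88] 0.3747
```

```bash
cat > plan.py <<'E'
from ik import *
def to(p,M,s=None):
    s=s or arm.read_state(); print('dp',((p-s['eef_pos'])/.04).round(2),'turn',(np.degrees((M*R.from_rotvec(s['ee_rot']).inv()).as_rotvec())/6).round(2))
E
python3 - <<'E'
from plan import *
s=arm.read_state(); q0=s['joint_positions']
C=np.array([.480,-.010,.06]); B=np.array([.497,.203]); az,be=45,20
M=tool(az,be); z=M.as_matrix()[:,2]
p=C-.101*z; to(p+[0,0,.12],M); print('pre',p)
q=q0; M0=R.from_rotvec(s['ee_rot']); rv=(M*M0.inv()).as_rotvec()
for t in np.linspace(.1,1,10):
    q,e=ik(s['eef_pos']+t*(p+[0,0,.12]-s['eef_pos']),R.from_rotvec(t*rv)*M0,q)
    print(t.round(1),q.round(2),round(e,4))
for dz in(.06,0): q,e=ik(p+[0,0,dz],M,q); print('pre',q.round(2),round(e,4))
q,e=ik(C+.019*z,M,q); print('grasp',q.round(2),round(e,4)); qg=q
cup_in=M.inv().apply([0,0,1])
for az2,be2 in((45,20),(35,20),(30,20),(45,10),(30,10)):
  q=qg
  for ph in(0,40,80,100,120,135,150,160):
    M2=tool(az2,be2); M2=M2*R.from_rotvec([0,0,np.radians(ph)]); u=M2.apply(cup_in); zz=M2.as_matrix()[:,2]
    m=np.r_[B+[-.01,.025],0]; G=m-.04*np.r_[u[:2],0]; G[2]=.16
    q,e=ik(G+.019*zz,M2,q); x=M2.as_matrix()[:,0]
    if ph in(0,80,150,160): print(az2,be2,ph,q.round(2),round(e,4),'tip',np.degrees(np.arccos(u[2])).round(),'u',u.round(2),'G',G.round(3),'cam',(G-.123*zz+.076*x).round(3))
E
```

```text
dp [-0.48 -0.49 -0.45] turn [ 1.78 -8.77  5.79]
pre [ 0.41288923 -0.07711077  0.09454403]
0.1 [-0.68 -0.05  1.99  0.5   1.1   0.62] 0.0
0.2 [-0.75 -0.06  2.04  0.6   1.09  0.42] 0.0
0.3 [-0.81 -0.07  2.08  0.71  1.11  0.23] 0.0
0.4 [-0.88 -0.06  2.12  0.81  1.15  0.04] 0.0
0.5 [-0.94 -0.04  2.16  0.89  1.19 -0.15] 0.0
0.6 [-1.   -0.01  2.19  0.96  1.25 -0.32] 0.0
0.7 [-1.04  0.04  2.21  1.01  1.32 -0.49] 0.0
0.8 [-1.08  0.09  2.22  1.05  1.38 -0.64] 0.0
0.9 [-1.11  0.16  2.22  1.07  1.45 -0.78] 0.0
1.0 [-1.14  0.22  2.21  1.08  1.52 -0.91] 0.0
pre [-1.14  0.39  2.25  1.1   1.43 -1.09] 0.0
pre [-1.14  0.57  2.25  1.13  1.35 -1.26] 0.0
grasp [-0.8   0.7   2.19  1.47  1.24 -1.31] 0.0
45 20 0 [-0.14  0.38  2.27  1.99  0.97 -1.09] 0.0 tip 0.0 u [-0. -0.  1.] G [0.487 0.228 0.16 ] cam [0.424 0.165 0.273]
45 20 80 [-0.04  0.37  2.3   2.11  0.93  0.26] 0.0 tip 74.0 u [ 0.47 -0.84  0.27] G [0.468 0.262 0.16 ] cam [0.443 0.13  0.214]
45 20 150 [-0.05  0.39  2.24  2.08  0.92  1.52] 0.0 tip 130.0 u [-0.09 -0.76 -0.65] G [0.491 0.258 0.16 ] cam [0.42  0.134 0.14 ]
45 20 160 [-0.06  0.4   2.23  2.
[... 1458 characters left out ...]
117]
45 10 160 [-0.09  0.5   2.28  2.18  1.18  1.52] 0.0 tip 144.0 u [-0.12 -0.57 -0.81] G [0.492 0.251 0.16 ] cam [0.416 0.138 0.111]
30 10 0 [-0.    0.48  2.35  2.56  1.13 -1.4 ] 0.0 tip 10.0 u [-0.15 -0.09  0.98] G [0.493 0.231 0.16 ] cam [0.4   0.178 0.256]
30 10 80 [ 0.12  0.48  2.34  2.69  1.11 -0.04] 0.0 tip 77.0 u [ 0.2  -0.96  0.22] G [0.479 0.266 0.16 ] cam [0.414 0.142 0.194]
30 10 150 [0.07 0.49 2.32 2.64 1.1  1.21] 0.0 tip 138.0 u [-0.18 -0.65 -0.74] G [0.494 0.254 0.16 ] cam [0.398 0.155 0.117]
30 10 160 [0.05 0.49 2.32 2.62 1.1  1.39] 0.0 tip 144.0 u [-0.26 -0.52 -0.81] G [0.498 0.249 0.16 ] cam [0.395 0.16  0.111]<stdin>:19: RuntimeWarning: invalid value encountered in arccos
```

```bash
python3 -m inch '[{"dp":[-0.05,-0.05,0],"turn":[0.18,-0.88,0.58]},{"dp":[-0.1,-0.1,0],"turn":[0.36,-1.75,1.16]},{"dp":[-0.15,-0.15,0],"turn":[0.53,-2.63,1.74]},{"dp":[-0.2,-0.2,0],"turn":[0.71,-3.51,2.32]},{"dp":[-0.25,-0.25,0],"turn":[0.89,-4.38,2.9]},{"dp":[-0.3,-0.3,0],"turn":[1.07,-5.26,3.47]},{"dp":[-0.35,-0.35,0],"turn":[1.25,-6.14,4.05]},{"dp":[-0.4,-0.4,-0.1],"turn":[1.42,-7.02,4.63]},{"dp":[-0.45,-0.45,-0.2],"turn":[1.6,-7.9,5.2]},{"dp":[-0.48,-0.49,-0.3],"turn":[1.78,-8.77,5.79]},{"dp":[-0.48,-0.49,-0.45],"turn":[1.78,-8.77,5.79]},{"dp":[-0.48,-0.49,-1],"turn":[1.78,-8.77,5.79]},{"dp":[-0.48,-0.49,-1.6],"turn":[1.78,-8.77,5.79]},{"dp":[-0.48,-0.49,-2.2],"turn":[1.78,-8.77,5.79]},{"dp":[-0.48,-0.49,-2.8],"turn":[1.78,-8.77,5.79]},{"dp":[-0.48,-0.49,-3.2],"turn":[1.78,-8.77,5.79]},{"dp":[-0.48,-0.49,-3.45],"turn":[1.78,-8.77,5.79]},{"dp":[-0.48,-0.49,-3.45],"turn":[1.78,-8.77,5.79]},{"dp":[-0.48,-0.49,-3.45],"turn":[1.78,-8.77,5.79]}]' 1
python3 - <<'E'
from plan import *
s=arm.read_state(); print(s['joint_positions'].round(2) if hasattr(s['joint_positions'],'round') else s['joint_positions'])
d=snap('wrist'); save(d,'w3'); P=cloud(d)
m=(P[...,2]>.094)&(P[...,2]<.112)&(abs(P[...,0]-.48)<.06)&(abs(P[...,1]+.01)<.06)
Q=P[m]; print(len(Q),Q.min(0),Q.max(0),cv2.minEnclosingCircle((Q[:,:2]*1000).astype(np.float32)) if len(Q)>5 else '')
M=tool(45,20); z=M.as_matrix()[:,2]; C=np.array([.480,-.010,.06]); to(C+.019*z,M)
E
```

```text
clock: 9.42
eef_pos: [0.4132, -0.0761, 0.0951]
ee_rot: [-2.091, -0.868, -1.462]
force: [0.1, -0.3, -0.2]
gripper_width: 0.0854
grip_force: 0.0
[-1.13  0.57  2.25  1.13  1.35 -1.25]
1475 [ 0.44657858 -0.0429844   0.09400668] [0.51212487 0.02363543 0.1016753 ] ((479.7552795410156, -9.830401420593262), 33.59304428100586)
dp [ 1.98  1.98 -1.05] turn [-0.01 -0.01 -0.03]
```

View pics/w3.png

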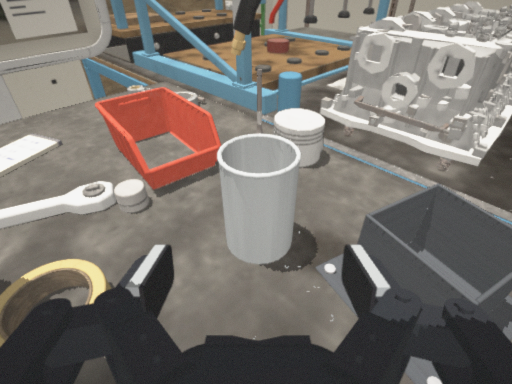

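The wrist view shows the cup standing free at about (259,195), centred between the open fingers, with the bin and tappet on the left and the holder on the right. I'll advance, close and lift.

```bash
python3 -m inch '[{"dp":[0.2,0.2,-0.1],"turn":[0,0,0]},{"dp":[0.5,0.5,-0.26],"turn":[0,0,0]},{"dp":[0.8,0.8,-0.42],"turn":[0,0,0]},{"dp":[1.1,1.1,-0.58],"turn":[0,0,0]},{"dp":[1.4,1.4,-0.74],"turn":[0,0,0]},{"dp":[1.7,1.7,-0.9],"turn":[0,0,0]},{"dp":[1.9,1.9,-1],"turn":[0,0,0]},{"dp":[2.02,2,-1.06],"turn":[0,0,0]},{"dp":[2.02,2,-1.06],"turn":[0,0,0]},{"dp":[2.02,2,-1.06],"turn":[0,0,0]}]' 1 && python3 -m inch '[{"dp":[0,0,0],"turn":[0,0,0]},{"dp":[0,0,0],"turn":[0,0,0]},{"dp":[0,0,0],"turn":[0,0,0]},{"dp":[0,0,0],"turn":[0,0,0]},{"dp":[0,0,0],"turn":[0,0,0]},{"dp":[0,0,0],"turn":[0,0,0]},{"dp":[0,0,0],"turn":[0,0,0]},{"dp":[0,0,0],"turn":[0,0,0]},{"dp":[0,0,0],"turn":[0,0,0]},{"dp":[0,0,0],"turn":[0,0,0]}]' -1
```

```text
clock: 10.3
eef_pos: [0.4939, 0.003, 0.0534]
ee_rot: [-2.09, -0.87, -1.467]
force: [0.2, -0.3, -0.0]
gripper_width: 0.0856
grip_force: 0.0
clock: 11.13
eef_pos: [0.4939, 0.0025, 0.0535]
ee_rot: [-2.09, -0.867, -1.469]
force: [-3.6, -2.3, 7.3]
gripper_width: 0.063
grip_force: 65.0
```

```bash
python3 -m inch '[{"dp":[0,0,0.2],"turn":[0,0,0]},{"dp":[0,0,0.6],"turn":[0,0,0]},{"dp":[0,0,1.2],"turn":[0,0,0]},{"dp":[0,0,1.8],"turn":[0,0,0]},{"dp":[0,0.2,2.4],"turn":[0,0,0]},{"dp":[0,0.6,2.8],"turn":[0,0,0]},{"dp":[0,1.1,3.1],"turn":[0,0,0]},{"dp":[0,1.7,3.2],"turn":[0,0,0]},{"dp":[0,2.3,3.2],"turn":[0,0,0]},{"dp":[0,2.9,3.2],"turn":[0,0,0]},{"dp":[0,3.5,3.2],"turn":[0,0,0]},{"dp":[0,4.1,3.2],"turn":[0,0,0]},{"dp":[0,4.7,3.2],"turn":[0,0,0]},{"dp":[0,5.3,3.2],"turn":[0,0,0]},{"dp":[0,5.9,3.1],"turn":[0,0,0]},{"dp":[0.1,6.4,2.9],"turn":[0,0,0]},{"dp":[0.1,6.7,2.7],"turn":[0,0,0]},{"dp":[0.1,6.7,2.63],"turn":[0,0,0]},{"dp":[0.1,6.7,2.63],"turn":[0,0,0]}]'
python3 - <<'E'
from plan import *
s=arm.read_state(); print(np.round(s['joint_positions'],2))
d=snap('top'); P=cloud(d); save(d,'t4',(120,120,380,300,3))
Z=P[...,2]; m=(Z>.055)&(Z<.085)&(P[...,0]>.4)&(P[...,0]<.6)&(P[...,1]>.1)&(P[...,1]<.32); Q=P[m]; print(cv2.minAreaRect((Q[:,:2]*1000).astype(np.float32)))
E
```

```text
clock: 12.72
eef_pos: [0.497, 0.2712, 0.1571]
ee_rot: [-2.092, -0.868, -1.463]
force: [0.4, 0.1, -5.3]
gripper_width: 0.0632
grip_force: 66.7
[-0.05  0.38  2.25  2.07  0.92 -1.09]
((497.75238037109375, 209.380615234375), (152.35226440429688, 108.84419250488281), 83.96638488769531)
```

View pics/t4.png

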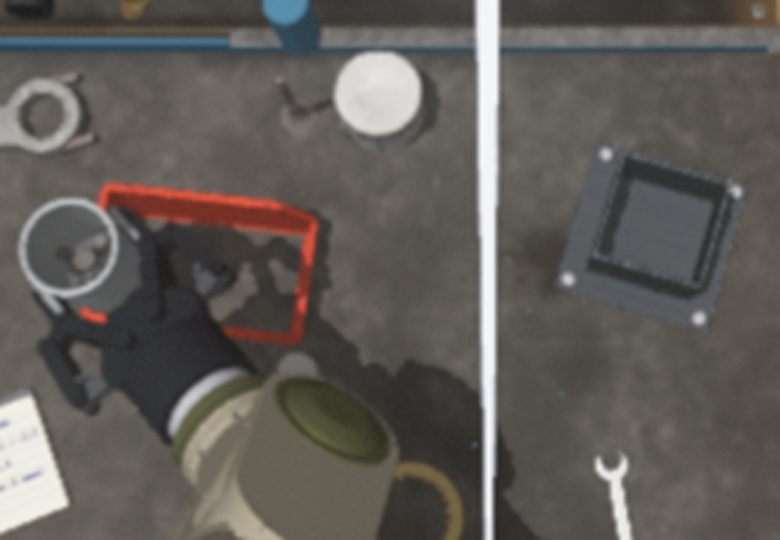

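The cup is at about (70,248) in the crop, over the +y end of the bin with the bolts visible inside. All bystanders are in place. I'll roll about the tool axis now so the mouth swings towards −y over the bin.

```bash
python3 -m inch '[{"dp":[0,0,0],"turn":[0.4,0.4,-0.2]},{"dp":[0,0,0],"turn":[1.06,1.06,-0.55]},{"dp":[0,0,0],"turn":[1.73,1.73,-0.89]},{"dp":[0,0,0],"turn":[2.39,2.39,-1.23]},{"dp":[0,0,0],"turn":[3.05,3.05,-1.57]},{"dp":[0,0,0],"turn":[3.72,3.72,-1.92]},{"dp":[0,0,0],"turn":[4.38,4.38,-2.26]},{"dp":[0,0,0],"turn":[5.05,5.05,-2.6]},{"dp":[0,0,0],"turn":[5.71,5.71,-2.94]},{"dp":[0,0,0],"turn":[6.37,6.37,-3.28]},{"dp":[0,0,0],"turn":[7.04,7.04,-3.63]},{"dp":[0,0,0],"turn":[7.7,7.7,-3.97]},{"dp":[0,0,0],"turn":[8.37,8.37,-4.31]},{"dp":[0,0,0],"turn":[9.03,9.03,-4.65]},{"dp":[0,0,0],"turn":[9.7,9.7,-4.99]},{"dp":[0,0,0],"turn":[10.4,10.4,-5.35]},{"dp":[0,0,0],"turn":[11,11,-5.67]},{"dp":[0,0,0],"turn":[11.3,11.3,-5.82]},{"dp":[0,0,0],"turn":[11.3,11.3,-5.82]},{"dp":[0,0,0],"turn":[11.3,11.3,-5.82]}]'
python3 - <<'E'
from plan import *
s=arm.read_state(); M=R.from_rotvec(s['ee_rot']); u=M.apply(tool(45,20).inv().apply([0,0,1])); z=M.as_matrix()[:,2]; G=s['eef_pos']-.019*z
print(np.round(s['joint_positions'],2),'u',u.round(2),'tip',np.degrees(np.arccos(u[2])).round(),'G',G.round(3),'mouth',(G+.04*u).round(3))
E
```

```text
clock: 14.43
eef_pos: [0.4982, 0.2701, 0.1584]
ee_rot: [-1.703, 0.926, -0.39]
force: [-0.4, -0.3, -4.4]
gripper_width: 0.0633
grip_force: 66.6
[-0.05  0.37  2.25  2.08  0.91  0.69] u [ 0.37 -0.93 -0.06] tip 94.0 G [0.486 0.258 0.165] mouth [0.5   0.22  0.162]
```

```bash
python3 -m inch '[{"dp":[0,0,0],"turn":[0.5,0.5,-0.26]},{"dp":[0,0,0],"turn":[1.1,1.1,-0.57]},{"dp":[0,0,0],"turn":[1.7,1.7,-0.88]},{"dp":[0,0,0],"turn":[2.3,2.3,-1.18]},{"dp":[0,0,0],"turn":[2.9,2.9,-1.5]},{"dp":[0,0,0],"turn":[3.5,3.5,-1.8]},{"dp":[0,0,0],"turn":[4.1,4.1,-2.1]},{"dp":[0,0,0],"turn":[4.7,4.7,-2.4]},{"dp":[0,0,0],"turn":[5.3,5.3,-2.73]},{"dp":[0,0,0],"turn":[5.8,5.8,-3]},{"dp":[0,0,0],"turn":[5.8,5.8,-3]},{"dp":[0,0,0],"turn":[5.8,5.8,-3]},{"dp":[0,0,0],"turn":[5.8,5.8,-3]},{"dp":[0,0,0],"turn":[5.8,5.8,-3]},{"dp":[0,0,0],"turn":[5.8,5.8,-3]},{"dp":[0,0,0],"turn":[5.8,5.8,-3]}]'
python3 - <<'E'
from plan import *
s=arm.read_state(); M=R.from_rotvec(s['ee_rot']); u=M.apply(tool(45,20).inv().apply([0,0,1])); z=M.as_matrix()[:,2]; G=s['eef_pos']-.019*z
print(np.round(s['joint_positions'],2),'u',u.round(2),'tip',np.degrees(np.arccos(u[2])).round(),'G',G.round(3),'mouth',(G+.04*u).round(3),s['force'])
d=snap('top'); a=d['pixels'][120:280,120:280]
d=snap('side'); b=d['pixels'][120:280,240:400]
im=cv2.resize(np.hstack([a,b])[...,::-1],None,fx=2.5,fy=2.5,interpolation=cv2.INTER_CUBIC); cv2.imwrite('pics/p5.png',im)
E
```

```text
clock: 15.77
eef_pos: [0.4979, 0.271, 0.1582]
ee_rot: [-1.113, 1.575, 0.223]
force: [-0.7, 0.3, -1.8]
gripper_width: 0.063
grip_force: 67.3
[-0.04  0.37  2.25  2.08  0.91  1.6 ] u [-0.15 -0.72 -0.68] tip 133.0 G [0.485 0.258 0.165] mouth [0.479 0.23  0.138] [-0.68477845  0.25389579 -1.84521115]
```

View pics/p5.png

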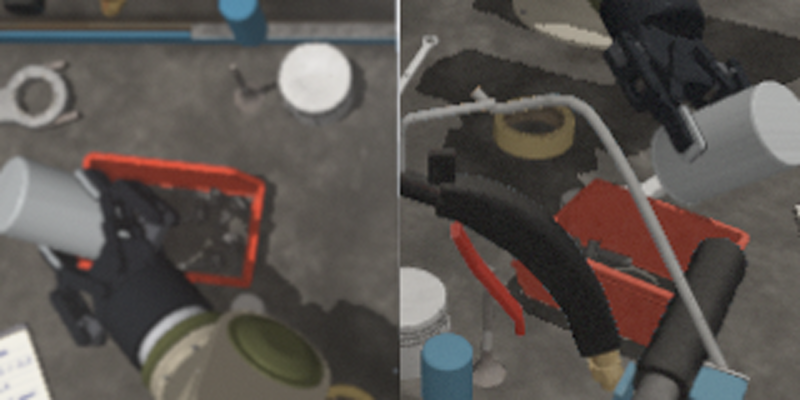

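The pictures show bolts lying in the bin, at about (205,235) in the left view, and the wrist load has dropped by 2.45 N, which matches five bolts. The mouth is over the bin and the cup is tipped 133°. I'll roll the cup back upright.

```bash
python3 -m inch '[{"dp":[0,0,0.3],"turn":[-0.3,-0.3,0.15]},{"dp":[0,0,0.6],"turn":[-0.9,-0.9,0.46]},{"dp":[0,0,0.8],"turn":[-1.6,-1.6,0.82]},{"dp":[0,0,0.8],"turn":[-2.3,-2.3,1.18]},{"dp":[0,0,0.8],"turn":[-3,-3,1.54]},{"dp":[0,0,0.8],"turn":[-3.7,-3.7,1.9]},{"dp":[0,0,0.8],"turn":[-4.4,-4.4,2.26]},{"dp":[0,0,0.8],"turn":[-5.1,-5.1,2.62]},{"dp":[0,0,0.8],"turn":[-5.8,-5.8,2.98]},{"dp":[0,0,0.8],"turn":[-6.5,-6.5,3.34]},{"dp":[0,0,0.8],"turn":[-7.2,-7.2,3.7]},{"dp":[0,0,0.8],"turn":[-7.9,-7.9,4.06]},{"dp":[0,0,0.8],"turn":[-8.6,-8.6,4.42]},{"dp":[0,0,0.8],"turn":[-9.3,-9.3,4.78]},{"dp":[0,0,0.8],"turn":[-10,-10,5.15]},{"dp":[0,0,0.8],"turn":[-10.6,-10.6,5.46]},{"dp":[0,0,0.8],"turn":[-10.6,-10.6,5.46]},{"dp":[0,0,0.8],"turn":[-10.6,-10.6,5.46]}]'
python3 - <<'E'
from plan import *
M=tool(45,20); to(np.array([.497,.2712,.19]),M)
E
```

```text
clock: 17.37
eef_pos: [0.4978, 0.271, 0.1901]
ee_rot: [-2.006, 0.244, -0.877]
force: [0.7, -0.1, -1.6]
gripper_width: 0.0632
grip_force: 67.2
dp [-0.02  0.   -0.  ] turn [-6.54 -6.49  3.35]
```

```bash
python3 -m inch '[{"dp":[0,0,0],"turn":[-0.6,-0.6,0.3]},{"dp":[0,0,0],"turn":[-1.3,-1.3,0.67]},{"dp":[0,-0.2,0],"turn":[-2,-2,1.03]},{"dp":[0,-0.5,0],"turn":[-2.7,-2.7,1.39]},{"dp":[0,-0.9,0],"turn":[-3.4,-3.4,1.75]},{"dp":[0,-1.4,0],"turn":[-4.1,-4.1,2.1]},{"dp":[0,-1.9,0],"turn":[-4.8,-4.8,2.46]},{"dp":[0,-2.5,0],"turn":[-5.5,-5.5,2.82]},{"dp":[0,-3.1,0],"turn":[-6.1,-6.1,3.13]},{"dp":[0,-3.7,0],"turn":[-6.5,-6.5,3.35]},{"dp":[0,-4.3,0],"turn":[-6.54,-6.5,3.35]},{"dp":[0,-4.9,0],"turn":[-6.54,-6.5,3.35]},{"dp":[-0.1,-5.5,0],"turn":[-6.54,-6.5,3.35]},{"dp":[-0.1,-6.1,0],"turn":[-6.54,-6.5,3.35]},{"dp":[-0.1,-6.5,0],"turn":[-6.54,-6.5,3.35]},{"dp":[-0.1,-6.7,-0.2],"turn":[-6.54,-6.5,3.35]},{"dp":[-0.1,-6.7,-0.6],"turn":[-6.54,-6.5,3.35]},{"dp":[-0.1,-6.7,-1],"turn":[-6.54,-6.5,3.35]},{"dp":[-0.1,-6.7,-1],"turn":[-6.54,-6.5,3.35]},{"dp":[-0.1,-6.7,-1],"turn":[-6.54,-6.5,3.35]}]'
python3 - <<'E'
from plan import *
d=snap('side'); P=cloud(d); s=arm.read_state()
# cup lower part height: lowest point of cup seen, around expected axis
z=R.from_rotvec(s['ee_rot']).as_matrix()[:,2]; G=np.array(s['eef_pos'])-.019*z; print('G',G.round(4))
m=(np.hypot(P[...,0]-G[0],P[...,1]-G[1])<.04)&(P[...,2]>.012); Q=P[m]; print(len(Q),'z',np.percentile(Q[:,2],[0,1,3,99,100]).round(4))
for lo,hi in((-.06,-.04),(-.04,-.02),(.025,.04)):
    q=Q[(Q[:,2]>G[2]+lo)&(Q[:,2]<G[2]+hi)]; x=q[:,:2]
    if len(q)>20:
        A=np.c_[2*x,np.ones(len(x))]; c=np.linalg.lstsq(A,(x**2).sum(1),rcond=None)[0]; print(lo,len(q),c[:2].round(4),np.sqrt(c[2]+c[:2]@c[:2]).round(4))
to(np.array([.4939,.0025,.0535]),tool(45,20))
E
```

```text
clock: 19.03
eef_pos: [0.4939, 0.0031, 0.1501]
ee_rot: [-2.092, -0.867, -1.466]
force: [-0.4, 0.1, -1.2]
gripper_width: 0.0633
grip_force: 67.4
G [ 0.4814 -0.0096  0.1571]
1575 z [0.0976 0.1018 0.1048 0.198  0.1995]
-0.06 167 [ 0.4814 -0.0085] 0.0319
-0.04 162 [ 0.4822 -0.0085] 0.0315
0.025 384 [ 0.4847 -0.0078] 0.0309
dp [-0.   -0.01 -2.43] turn [ 0.    0.02 -0.01]
```

```bash
python3 -m inch '[{"dp":[0,0,-0.3],"turn":[0,0,0]},{"dp":[0,0,-0.7],"turn":[0,0,0]},{"dp":[0,0,-1.1],"turn":[0,0,0]},{"dp":[0,0,-1.5],"turn":[0,0,0]},{"dp":[0,0,-1.9],"turn":[0,0,0]},{"dp":[0,0,-2.15],"turn":[0,0,0]},{"dp":[0,0,-2.3],"turn":[0,0,0]},{"dp":[0,0,-2.36],"turn":[0,0,0]},{"dp":[0,0,-2.4],"turn":[0,0,0]},{"dp":[0,0,-2.42],"turn":[0,0,0]},{"dp":[0,0,-2.42],"turn":[0,0,0]},{"dp":[0,0,-2.42],"turn":[0,0,0]}]'
```

```text
clock: 20.08
eef_pos: [0.494, 0.0029, 0.0537]
ee_rot: [-2.092, -0.871, -1.469]
force: [0.2, 0.1, -1.8]
gripper_width: 0.0631
grip_force: 67.4
```

```bash
python3 -m inch '[{"dp":[0,0,-0.01],"turn":[0,0,0]},{"dp":[0,0,-0.02],"turn":[0,0,0]},{"dp":[0,0,-0.03],"turn":[0,0,0]},{"dp":[0,0,-0.03],"turn":[0,0,0]},{"dp":[0,0,-0.03],"turn":[0,0,0]}]'
```

```text
clock: 20.5
eef_pos: [0.4941, 0.0031, 0.0534]
ee_rot: [-2.089, -0.87, -1.472]
force: [-4.3, -1.7, 10.8]
gripper_width: 0.0629
grip_force: 68.4
```

Contact with the bench. I'll release, then back straight out along the tool axis.

```bash
python3 -m inch '[{"dp":[0,0,0],"turn":[0,0,0]},{"dp":[0,0,0],"turn":[0,0,0]},{"dp":[0,0,0],"turn":[0,0,0]},{"dp":[0,0,0],"turn":[0,0,0]},{"dp":[0,0,0],"turn":[0,0,0]},{"dp":[0,0,0],"turn":[0,0,0]},{"dp":[0,0,0],"turn":[0,0,0]},{"dp":[-0.2,-0.2,0.1],"turn":[0,0,0]},{"dp":[-0.5,-0.5,0.26],"turn":[0,0,0]},{"dp":[-0.9,-0.9,0.46],"turn":[0,0,0]},{"dp":[-1.3,-1.3,0.67],"turn":[0,0,0]},{"dp":[-1.7,-1.7,0.88],"turn":[0,0,0]},{"dp":[-2,-2,1.03],"turn":[0,0,0]},{"dp":[-2.1,-2.1,1.3],"turn":[0,0,0]},{"dp":[-2.1,-2.2,1.8],"turn":[0,0,0]},{"dp":[-2.1,-2.3,2.3],"turn":[0,0,0]},{"dp":[-2.1,-2.3,2.3],"turn":[0,0,0]},{"dp":[-2.1,-2.3,2.3],"turn":[0,0,0]}]' 1
python3 - <<'E'
from plan import *
d=snap('top'); P=cloud(d); Z=P[...,2]; a=d['pixels'][120:280,120:320]
m=(Z>.09)&(Z<.115)&(np.hypot(P[...,0]-.48,P[...,1]+.01)<.06); Q=P[m]; print('cup',len(Q),cv2.minEnclosingCircle((Q[:,:2]*1000).astype(np.float32)),np.percentile(Q[:,2],[50,98]))
rim=P[m]; A=np.c_[rim[:,:2],np.ones(len(rim))]; print('tilt',np.linalg.lstsq(A,rim[:,2],rcond=None)[0].round(3))
im=cv2.resize(a[...,::-1],None,fx=3.7,fy=3.7,interpolation=cv2.INTER_CUBIC); cv2.imwrite('pics/t6.png',im)
m=(P[...,0]>.45)&(P[...,0]<.545)&(P[...,1]>.13)&(P[...,1]<.27); print('bin inside z max',np.nanpercentile(Z[m],[50,90,95]).round(3))
E
```

```text
clock: 22.0
eef_pos: [0.4099, -0.0892, 0.1443]
ee_rot: [-2.094, -0.873, -1.469]
force: [0.2, 0.2, -1.2]
gripper_width: 0.0852
grip_force: 0.0
cup 158 ((481.02691650390625, -9.234599113464355), 33.11199951171875) [0.10109867 0.1052839 ]
tilt [-0.034  0.     0.117]
bin inside z max [0.006 0.034 0.059]
```

View pics/t6.png

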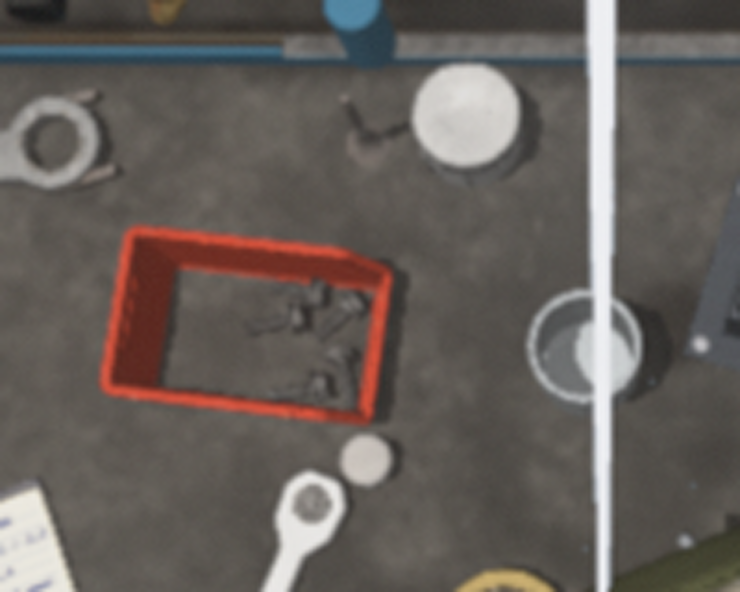

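The picture shows five bolts lying in the bin, with heads at about (300,315), (318,293), (352,303), (342,355) and (320,385). The cup stands empty and upright at (585,345), and the piston, valve and tappet have not moved. I'll hand the job in.

```bash
python3 -c "
from workcell import arm
print(arm.finish_job())"
```

```text
the job is handed in; nothing more can be done
None
```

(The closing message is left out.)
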